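# Push the vial rack through the drying chamber's flap and home

## Robot

A 7-joint arm with a two-finger parallel gripper is mounted at the origin on the work surface. World frame = base frame: x ahead of the robot, y to its left, z up, the work surface at z = 0. Lengths are in m, angles in rad, forces in N, time in s.
With the tool pointing down it reaches from about 0.375 to 0.925 m from the base axis. Payload 3.1 kg.
Tool frame: the origin (TCP) lies between the finger pads; the fingertips stand 19 mm ahead of it and the grasp point (between the pads) is the TCP; z points along the fingers, y is the direction in which the jaws open and shut (so a half turn about z gives the same grasp; the last joint's range is limited). The gripper opens to 85 mm and grips with 20 to 120 N. Pads are 22 mm wide; open, the fingers measure 114 mm over their backs; the gripper's body (76 mm by 85 mm) begins 54 mm behind the grasp point. The pads swing forward as they close: fully open they stand 13 mm farther back than shut.
Start: joints at [-1.329, 0.383, 0.044, 1.598, -0.018, 1.161, -0.05], TCP at [0.217, 0.613, 0.25] pointing down, gripper open.
Joint ranges: [-2.61, 2.61], [-0.41, 2.15], [-1.48, 1.57], [0, 2.5], [-1.57, 4.71], [0.05, 1.97], [-2.85, 2.85]. Speed limits (rad/s): [2.79, 2.79, 3.14, 3.14, 3.14, 3.14, 3.14].

## Interface

Orientations are given as a unit quaternion [x, y, z, w].
In Python, from bench import move_ptp, movel, move_j, move_gripper, pause, inverse_kinematics, read_camera, camera_params, MotionError, sign_off, look_for, tip_of, read_time_s, read_qpos, read_joint_vel, read_effort, read_eef_pos, read_tcp_rot, read_ft_force, read_ft_torque, read_finger_gap gives the robot as it stands. Calls block until the motion is done:
- move_ptp(position, orientation): joint-space move of the TCP to a pose.
- movel(position, orientation=None, speed=0.15): straight line of the TCP; orientation=None keeps the orientation; speed is the mean speed in m/s.
- move_j(angles): joint-space move.
- move_gripper(opening, effort=None): finger opening in m; effort is the grip in N (None keeps the last); returns when the fingers have stopped.
- pause(seconds).
- inverse_kinematics(position, orientation): joint angles nearest the present ones, or None.
- read_camera(name): name is "scene" or "top" or "wrist"; returns the picture (480x640x3 uint8, red, green, blue); there is no depth.
- camera_params(name): a dict with "K" (3x3 intrinsics, pixels), "camera_from_world" (4x4, takes a point from world to camera coordinates). Camera axes: x right, y down, z forward; pixel columns grow to the right and rows downward; lengths in m; the calibration is good to about 2 mm. A picture is of the moment at which its call begins: read the wrist's pose just before it. camera_params takes no time and is no camera call; for the wrist camera it gives the pose at the moment of the call.
A pose or a line that the arm cannot do raises MotionError and nothing moves.
- sign_off(): hands the job in, once; it reports no verdict.
Trained networks look in the newest picture that a camera, given by its name, has taken for a name from the list of things; names that differ only in an ending like _2 or _b are one class to them, and where a whole thing is asked for, a point or a joint stands for the part that bears it (a point fixed in the world has none). Each returns a list of dicts, best first, with "confidence" (0 to 1); they miss things now and then, are a little off and sometimes report something else, mostly with a low value. They report only what shows in the picture. A call takes as long as a camera call. They do not tell look-alikes from the thing itself.
- look_for(camera, name): "at" ([column, row] in pixels, amid what is visible of it).
- tip_of(camera, name): "at" ([column, row] in pixels: a listed point, or the origin of a listed thing).
Readings, each from a call of its own:
- read_time_s(): time.
- read_qpos(): joint angles.
- read_joint_vel(): joint speeds.
- read_effort(): joint torques, N m.
- read_eef_pos(): TCP position.
- read_tcp_rot(): TCP orientation.
- read_ft_force(): force on the tool from outside, world axes, zero at the start.
- read_ft_torque(): the same for the moment, N m.
- read_finger_gap(): finger opening in m.
Only numpy, scipy, OpenCV 4.12 (cv2) and the standard library are available. Lean on these libraries where they do the work, as an engineer would, in place of code of your own. Each camera call takes 0.05 s, during which the arm holds its last target. There are 200 camera calls.

## Task

Using the pusher, slide the vial rack along its lane and through the swing flap into the clear drying chamber until it is pressed home against the sprung buffer at the far end: a firm but gentle press of about 12 N on the buffer, over and above the sliding friction, held for a moment and never over 25 N. Then draw the pusher back out so that the flap falls shut with the rack left touching the buffer, and leave the pusher standing on the bench outside the flap. Do not tip the rack and leave the other glassware alone.

Things in the scene. Friction and masses are not known exactly. Their poses are not given: they have to be found in the camera images.
- chamber: Fixed clear tunnel without a floor, and its lane. Origin on the bench under the flap's hinge, mid-lane; x along the lane into the chamber. Lane 62 mm wide inside. Before the flap (x -155 to -5 mm) two guide rails 22 mm high, with flared ends out to x = -197; behind it (x 0 to 225) walls and roof, top at 82 mm. Grey door frame at x = 0: 94 mm wide, 86 high.
- flap (a joint): Angle of the steel flap that hangs in the door frame from a hinge 64 mm above the bench: 0 hanging shut, positive swung into the chamber (to 1.4 rad), negative swung outward (to -1.0). It weighs 120 g, swings freely both ways and falls shut by its weight. Flap 57 mm wide, reaching 48 mm below the hinge, so its edge hangs 16 mm above the bench.
- flap_edge (a point): Middle of the flap's lower edge.
- stop: Fixed end stop inside the chamber, near its far end. Origin on the bench under its bracket's front face; x as the chamber's x. On a rod it carries a rubber buffer 40 mm wide, 4 to 24 mm above the bench, whose face stands 10 to 45 mm before (-x of) the origin: set differently each time and not measured, so find it by feel. The buffer yields against a stiff spring, about 8 N per mm.
- rack: Loose aluminium vial rack, 90 mm long (x), 56 mm wide (y), 34 mm high, with five black-capped glass vials standing to 44 mm; about 0.3 kg (varies; it takes some 2 to 4 N to slide). Origin at the centre of its underside; starts in the lane outside the flap, its x along the lane towards the chamber.
- rack_front (a point): Middle of the rack's front lower edge, 45 mm ahead (+x) of the rack's origin; it is this end that meets the buffer.
- pusher: Loose tool, 0.3 kg, standing on the bench. Origin on its underside below the handle's middle. Upright wooden handle 22 mm thick (x), 30 wide (y), 12 to 112 mm above the underside, on a steel foot 50 x 44 x 12 mm. A bar 24 mm wide, 8 high runs from it along +x at bench level to a blunt head 42 mm wide, 10 high, its face 200 mm ahead of the origin. It fits in the lane and under the shut flap.
- pusher_tip (a point): Middle of the front face of the pusher's head, 200 mm ahead (+x) of the pusher's origin and 5 mm above its underside. Bearing down on the bench with the pusher uses up part of the push as friction; it pushes just as well carried 2 mm clear of it.
- dropper_bottle: Bystander: brown dropper bottle with a red bulb, 48 mm across, 118 mm high; origin at the centre of its underside.
- reagent_jar: Bystander: capped jar 56 mm across, 90 mm high; origin at the centre of its underside.
- beaker: Bystander: glass beaker 66 mm across, 85 mm high; origin at the centre of its underside.
- tube_stand: Bystander: perforated aluminium stand 70 by 160 mm (y), 50 mm high, with four test tubes to 109 mm; origin at the centre of its underside.
Not all that is in view belongs to the job. Leave any green look-alike of the pusher alone.

How it is judged:
On the way, in this order (a step that is already met when the one before it is completed fails the run):
1. the rack, driven by the pusher, pushes the flap open (value of joint flap above 0.4 rad and contact force between rack and pusher above 0.3 N and x of rack_front in the frame of chamber above 0.01 m), for 0.05 s.
2. the pusher presses the rack home: at least 3 N on the buffer for 0.2 s (contact force between rack and stop above 3 N and contact force between rack and pusher above 2 N), for 0.2 s.
At the end, for the whole second after the job is handed in: The rack stands upright in the chamber, in line with the lane (within 0.1 rad), its front still touching the buffer (at least 0.1 N) and at rest; the flap hangs shut within 0.06 rad; the pusher stands upright and still on the bench with its head at least 8 mm outside the flap (contact force between rack and stop above 0.1 N and angle between the x axis of rack and the x axis of chamber, either way round below 0.1 rad and angle between rack's own z axis and vertical below 0.06 rad and linear speed of each of rack, pusher below 0.01 m/s and value of joint flap between -0.06 and 0.06 rad and x of pusher_tip in the frame of chamber below -0.008 m and height (world z) of pusher between -0.01 and 0.01 m and angle between pusher's own z axis and vertical below 0.1 rad).
It fails at once if the rack is pressed on the buffer with over 25 N (contact force between rack and stop above 25 N).
It fails at once if the rack is tipped by more than 0.35 rad (angle between rack's own z axis and vertical above 0.35 rad).
It fails at once if the dropper bottle, jar, beaker or test-tube stand is moved by more than 20 mm (distance of any of dropper_bottle, reagent_jar, beaker, tube_stand from where it was at the start of the episode above 0.02 m).
It also fails if it takes over 64 s, if anything falls off the work surface, if the arm or the gripper's body presses on something with over 40 N, if the wrist force passes 120 N, or if a joint passes its speed limit or range.

## Working session

There is one attempt and no reset: what is moved stays moved. The work goes in short steps, each a Python script; the robot and the scene stay as the last script left them, time stands still between calls to the robot, and variables do not carry over. Pictures are saved under pics/ and viewed, about 8 in all and at most 12, crops included, and the job is handed in when it is done.

```bash
ls; mkdir -p pics; cat > h.py <<'E'
import numpy as np, cv2
from bench import *
def ray(cam,px,P=None):
    P=P or camera_params(cam);K=np.array(P["K"]);T=np.array(P["camera_from_world"])
    d=T[:3,:3].T@np.linalg.inv(K)@np.array([px[0],px[1],1.]);c=-T[:3,:3].T@T[:3,3]
    return c,d
def onz(cam,px,z=0.):
    c,d=ray(cam,px);return c+d*(z-c[2])/d[2]
def proj(cam,p):
    P=camera_params(cam);q=np.array(P["camera_from_world"])@np.r_[p,1];q=np.array(P["K"])@q[:3];return q[:2]/q[2]
def save(cam,name):
    im=read_camera(cam);cv2.imwrite(f"pics/{name}.png",im[:,:,::-1]);return im
E
python3 - <<'E'
from h import *
for c in["top","scene"]:
    save(c,c+"0")
    for n,z in[("chamber",0),("stop",0),("rack",0),("rack_front",0),("pusher",0),("pusher_tip",.005),("flap_edge",.016),("dropper_bottle",0),("reagent_jar",0),("beaker",0),("tube_stand",0)]:
        print(c,n,[(np.round(r["at"]).astype(int).tolist(),round(r["confidence"],2),np.round(onz(c,r["at"],z)[:2],4).tolist()) for r in tip_of(c,n)[:3]])
print(read_time_s())
E
```

```text
pics
top chamber [([384, 258], 0.97, [0.5584, -0.1198])]
top stop []
top rack [([344, 259], 0.62, [0.5537, -0.0148])]
top rack_front [([360, 254], 0.77, [0.5668, -0.0567])]
top pusher [([166, 313], 0.77, [0.4016, 0.4438]), ([272, 296], 0.58, [0.4518, 0.1727])]
top pusher_tip [([244, 316], 0.81, [0.3987, 0.2419]), ([344, 296], 0.73, [0.4568, -0.0145])]
top flap_edge [([384, 258], 0.54, [0.5578, -0.1167])]
top dropper_bottle [([288, 167], 0.54, [0.7973, 0.1408])]
top reagent_jar [([340, 163], 0.96, [0.8134, 0.0008])]
top beaker [([378, 171], 0.93, [0.794, -0.1007]), ([347, 299], 0.55, [0.4491, -0.0226])]
top tube_stand [([446, 336], 0.69, [0.3591, -0.2855])]
scene chamber [([269, 231], 0.84, [0.5556, -0.1126])]
scene stop []
scene rack [([302, 243], 0.67, [0.5484, -0.008])]
scene rack_front [([286, 238], 0.8, [0.5543, -0.0542]), ([383, 249], 0.41, [0.45, 0.1839])]
scene pusher [([383, 250], 0.85, [0.4509, 0.1856]), ([483, 275], 0.59, [0.4015, 0.4398])]
scene pusher_tip [([318, 223], 0.94, [0.4536, -0.0179]), ([413, 248], 0.66, [0.4056, 0.2502])]
scene flap_edge [([270, 225], 0.66, [0.5492, -0.1112])]
scene dropper_bottle [([294, 320], 0.86, [0.7957, 0.1401]), ([302, 244], 0.63, [0.5531, -0.0025])]
scene reagent_jar [([241, 299], 0.74, [0.8073, -0.0034]), ([382, 250], 0.4, [0.4552, 0.1831]), ([210, 280], 0.16, [0.7985, -0.1071])]
scene beaker [([212, 279], 0.65, [0.7923, -0.1071])]
scene tube_stand [([263, 180], 0.86, [0.351, -0.2905])]
1.2
```

View pics/top0.png

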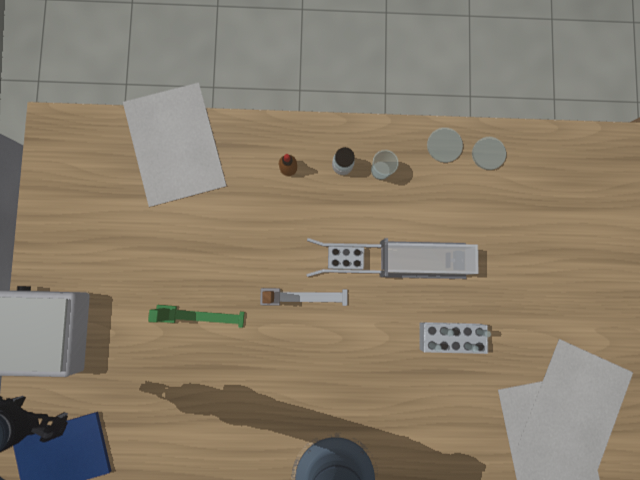

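View pics/scene0.png

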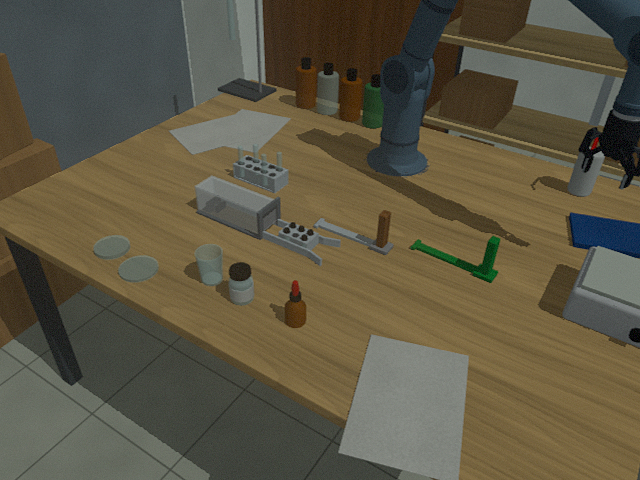

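The pusher could be the green tool (handle at about (160,313) in top and (490,260) in scene) or the grey one with a wooden handle (top (270,296), scene (384,230)). The grey and wooden one fits the description of a wooden handle and steel foot. I'll confirm it with a crop, then take a wrist view from high up.

```bash
cat >> h.py <<'E'
from scipy.spatial.transform import Rotation as Ro
def down(yaw,flip=False):
    # tool y along (cos yaw, sin yaw), tool z down; choose flip by joint-7 nearness
    y=np.array([np.cos(yaw),np.sin(yaw),0])*(-1 if flip else 1);z=np.array([0,0,-1.]);x=np.cross(y,z)
    return Ro.from_matrix(np.c_[x,y,z]).as_quat()
E
python3 - <<'E'
from h import *
im=cv2.imread("pics/scene0.png");a=cv2.resize(im[190:300,180:520],None,fx=2.3,fy=2.3,interpolation=cv2.INTER_CUBIC)
cv2.imwrite("pics/crop0.png",a)
for f in(0,1):
    q=inverse_kinematics([0.5,0.1,0.42],down(-np.pi/2,f));print(f,None if q is None else np.round(q,2))
print(np.round(Ro.from_quat(read_tcp_rot()).as_matrix(),2))
q=[inverse_kinematics([0.5,0.05,0.42],down(-np.pi/2,f)) for f in(0,1)]
f=min((0,1),key=lambda i:9 if q[i] is None else abs(q[i][6]));print("flip",f)
move_ptp([0.5,0.05,0.42],down(-np.pi/2,f))
save("wrist","w0")
for n,z in[("chamber",0),("rack",0),("rack_front",0),("pusher",0),("pusher_tip",.005),("flap_edge",.016)]:
    print(n,[(np.round(r["at"]).astype(int).tolist(),round(r["confidence"],2),np.round(onz("wrist",r["at"],z)[:2],4).tolist()) for r in tip_of("wrist",n)[:3]])
print(read_time_s(),read_eef_pos())
E
```

```text
0 [-0.93 -0.02  0.65  1.72  0.01  1.44 -1.85]
1 [-0.78 -0.01  0.5   1.71  0.    1.44  1.29]
[[-0.94  0.33  0.  ]
 [ 0.33  0.94  0.  ]
 [ 0.    0.   -1.  ]]
flip 1
chamber [([217, 218], 0.57, [0.5567, -0.1111])]
rack [([281, 217], 0.91, [0.556, -0.0168])]
rack_front [([251, 216], 0.61, [0.5545, -0.0614])]
pusher [([418, 142], 0.8, [0.4481, 0.177]), ([616, 101], 0.72, [0.3939, 0.4406])]
pusher_tip [([471, 95], 0.81, [0.3872, 0.2421]), ([273, 146], 0.67, [0.4536, -0.0243])]
flap_edge [([214, 218], 0.96, [0.5533, -0.1118]), ([418, 144], 0.74, [0.4507, 0.1726]), ([68, 75], 0.64, [0.364, -0.2846])]
3.875 [0.50001331 0.05029063 0.41992069]
```

View pics/crop0.png

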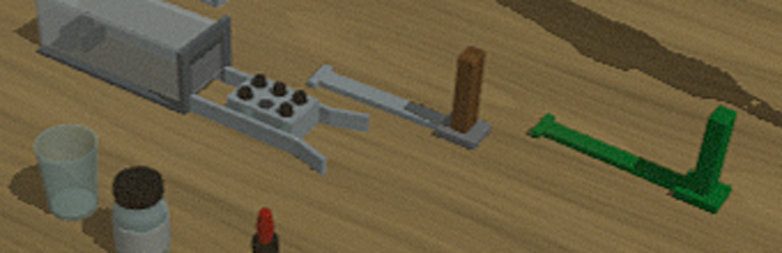

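View pics/w0.png

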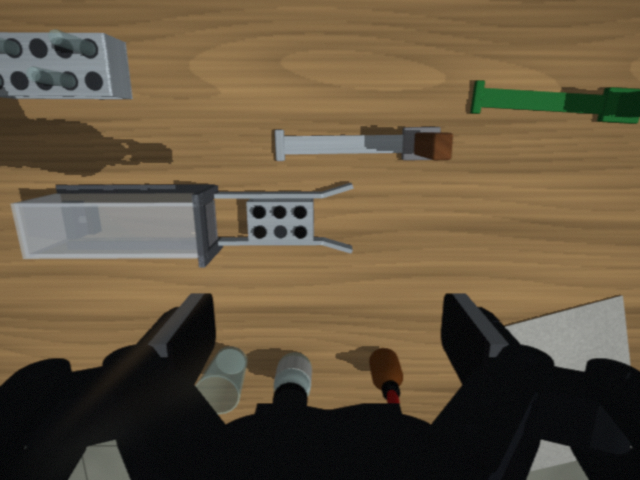

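The crop shows the target at the middle: wooden handle, steel foot and bar. The green one is the look-alike. In the wrist view the pusher head is at (279,145), its foot at (420,143), the rack at (280,220), the flap frame at (210,225) and the rails at rows ~196 and ~241. I'll overlay pose models to refine these.

```bash
cat >> h.py <<'E'
def w(pose,p):
    x,y,a=pose;c,s=np.cos(a),np.sin(a);return np.array([x+c*p[0]-s*p[1],y+s*p[0]+c*p[1],p[2]])
PL=[[(.2,-.021,.01),(.2,.021,.01),(.19,.021,.01),(.19,-.021,.01),(.2,-.021,.01)],[(.025,-.012,.008),(.19,-.012,.008)],[(.025,.012,.008),(.19,.012,.008)],
 [(.025,-.022,.012),(.025,.022,.012),(-.025,.022,.012),(-.025,-.022,.012),(.025,-.022,.012)],[(.011,-.015,.112),(.011,.015,.112),(-.011,.015,.112),(-.011,-.015,.112),(.011,-.015,.112)]]
CL=[[(-.155,s*.031,.022),(-.005,s*.031,.022)] for s in(1,-1)]+[[(0,-.047,.086),(0,.047,.086),(0,.047,0),(0,-.047,0),(0,-.047,.086)],[(0,.031,.082),(.225,.031,.082),(.225,-.031,.082),(0,-.031,.082)]]
RL=[[(.045,-.028,.034),(.045,.028,.034),(-.045,.028,.034),(-.045,-.028,.034),(.045,-.028,.034)]]
def overlay(img,cam,poses,box,f,name):
    x0,y0,x1,y1=box;a=cv2.resize(img[y0:y1,x0:x1],None,fx=f,fy=f,interpolation=cv2.INTER_CUBIC)
    for (L,pose),col in zip(poses,[(0,0,255),(255,0,0),(0,255,255)]):
        for l in L:
            q=[(proj(cam,w(pose,p))-[x0,y0]+.5)*f for p in l];cv2.polylines(a,[np.int32(np.round(q))],False,col,1)
    cv2.imwrite(f"pics/{name}.png",a)
E
python3 - <<'E'
from h import *
for n,p,z in[("rail U",(219,194),.022),("rail U2",(316,194),.022),("barL",(286,145),.008),("barR",(402,144),.008),("headface",(274,145),.005)]:
    print(n,np.round(onz("wrist",p,z),4))
img=cv2.imread("pics/w0.png")
overlay(img,"wrist",[(PL,(.4505,.1775,-1.565)),(CL,(.5560,-.114,-1.565)),(RL,(.556,-.0165,-1.565))],(190,120,460,270),2.95,"ov1")
E
```

```text
rail U [ 0.5181 -0.0997  0.022 ]
rail U2 [0.5179 0.0346 0.022 ]
barL [ 0.4524 -0.0066  0.008 ]
barR [0.4508 0.1526 0.008 ]
headface [ 0.4526 -0.0235  0.005 ]
```

View pics/ov1.png

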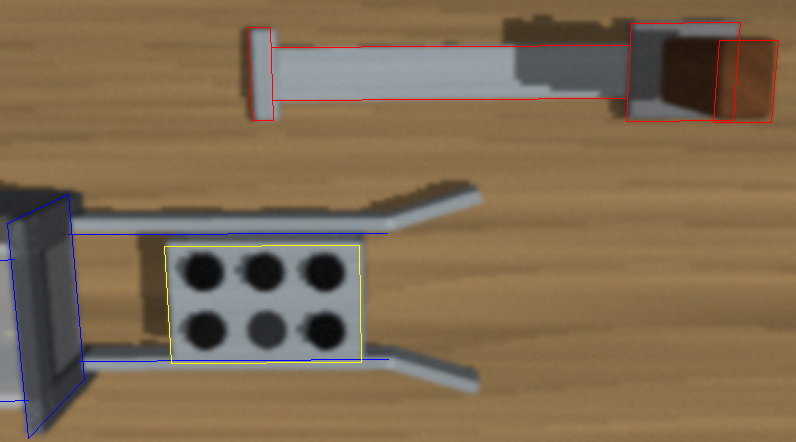

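```bash
python3 - <<'E'
from h import *
Y=-1.567;q=down(Y,1);P=(.4505,.179)
for p in[(P[0],P[1],.07),(.5547,.30,.13),(.5547,.30,.07),(.5547,0.0,.07),(.5547,-.03,.07)]:
    s=inverse_kinematics(p,q);print(p,None if s is None else np.round(s,2))
move_gripper(.085,80)
move_ptp([*P,.2],q);movel([*P,.07],q,.12)
print("pre",np.round(read_ft_force(),2))
move_gripper(.0,80);print("gap",read_finger_gap(),np.round(read_ft_force(),2))
movel([*P,.073],q,.03);movel([*P,.13],q,.12)
pause(.3);print("held",np.round(read_ft_force(),2),read_finger_gap(),read_time_s())
movel([.5547,.30,.13],q,.15)
save("wrist","w1");img=cv2.imread("pics/w1.png")
T=read_eef_pos();print(T)
PLz=[[(a,b,c+.06) for a,b,c in l] for l in PL]
overlay(img,"wrist",[(PLz,(T[0],T[1],Y)),(CL,(.5547,-.114,Y)),(RL,(.555,-.0155,Y))],(0,0,640,480),1.25,"ov2")
E
```

```text
(0.4505, 0.179, 0.07) [-0.9   0.36  0.5   2.14 -0.27  0.7   1.35]
(0.5547, 0.3, 0.13) [-0.89  0.5   0.41  1.76 -0.24  0.93  1.2 ]
(0.5547, 0.3, 0.07) [-0.87  0.58  0.39  1.78 -0.29  0.83  1.24]
(0.5547, 0.0, 0.07) [-0.59  0.51  0.62  1.98 -0.42  0.78  1.85]
(0.5547, -0.03, 0.07) [-0.56  0.52  0.65  1.98 -0.44  0.79  1.92]
pre [-0.72  0.29 -0.76]
gap 0.021222426663793835 [-1.38 -1.59  3.18]
held [-0.33 -0.48 -3.21] 0.021279527396465766 8.1167
[0.55414271 0.29874614 0.1297128 ]
```

View pics/ov2.png

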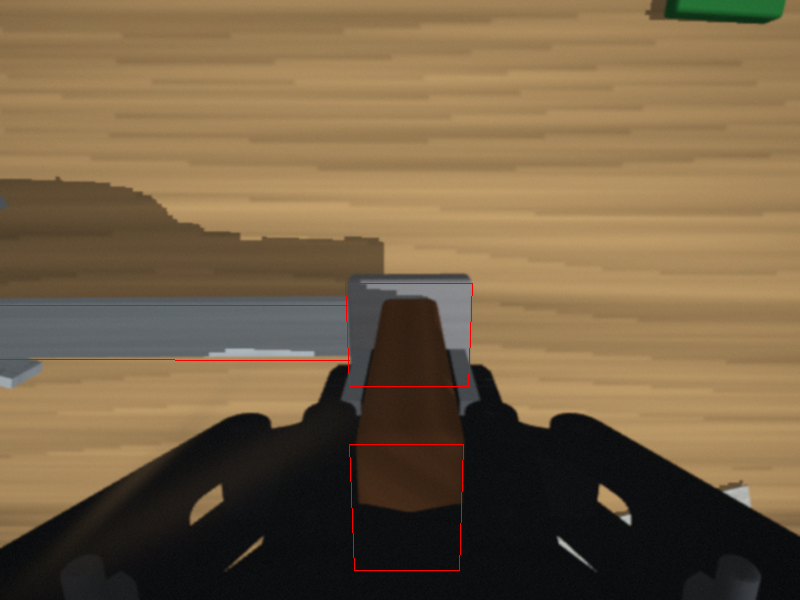

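Grip is good: gap 21 mm, weight 3 N, and the model overlay fits to about 1 mm. Next I lower it behind the lane and check the head's alignment.

```bash
python3 - <<'E'
from h import *
Y=-1.567;q=down(Y,1)
movel([.5547,.30,.0725],q,.1);pause(.2)
T=read_eef_pos();print(np.round(T,4),np.round(read_ft_force(),2),read_time_s())
for c in("top","scene"):
    save(c,c+"2");print(c,"exp",proj(c,w((T[0],T[1],Y),(.2,0,.007))),[(np.round(r["at"],1).tolist(),round(r["confidence"],2),np.round(onz(c,r["at"],.007),4)) for r in tip_of(c,"pusher_tip")[:3]])
img=cv2.imread("pics/top2.png")
overlay(img,"top",[(PL,(T[0],T[1],Y)),(CL,(.5547,-.114,Y)),(RL,(.555,-.0155,Y))],(210,220,430,300),3.6,"ov3")
E
```

```text
[0.5549 0.3001 0.0727] [ 0.4   0.27 -2.25] 10.3083
top exp [300.8566671  256.91894308] [([298.6, 256.0], 0.91, array([0.558 , 0.1061, 0.007 ])), ([244.0, 318.0], 0.79, array([0.3942, 0.2419, 0.007 ]))]
scene exp [334.86622052 256.53122767] [([337.4, 254.9], 0.78, array([0.5463, 0.102 , 0.007 ])), ([414.9, 249.3], 0.74, array([0.4111, 0.2579, 0.007 ]))]
```

View pics/ov3.png

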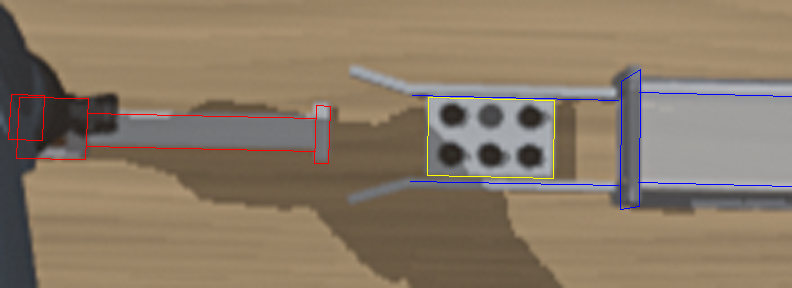

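```bash
python3 - <<'E'
from h import *
q=down(-1.567,1);X=.5547;Z=.0725
def F(): return np.round(read_ft_force(),2)
movel([X,.245,Z],q,.08);pause(.2);print("free",F())
for y in(.225,.205,.18,.15,.12,.09,.066):
    movel([X+(0.30-y)*np.cos(-1.567),y,Z],q,.06);print(y,np.round(read_eef_pos(),4),F())
print(read_time_s())
save("scene","s4");im=save("top","t4")
a=np.vstack([cv2.resize(cv2.imread("pics/t4.png")[225:295,260:490],(690,210)),cv2.resize(cv2.imread("pics/s4.png")[165:275,180:410],(690,330))])
cv2.imwrite("pics/c4.png",a)
E
```

```text
free [ 0.85  0.53 -2.73]
0.225 [0.5551 0.2237 0.0725] [ 0.66  0.02 -2.7 ]
0.205 [0.5549 0.2036 0.0723] [ 0.26  1.2  -2.94]
0.18 [0.5549 0.1787 0.0723] [ 0.1   0.75 -2.93]
0.15 [0.5551 0.1488 0.0723] [ 0.37 -0.6  -3.16]
0.12 [0.5553 0.1191 0.0723] [ 0.28  0.55 -2.86]
0.09 [0.5552 0.089  0.0722] [ 0.33 -0.03 -3.33]
0.066 [0.5552 0.0651 0.0722] [-1.04 -0.27 -2.78]
15.5833
```

View pics/c4.png

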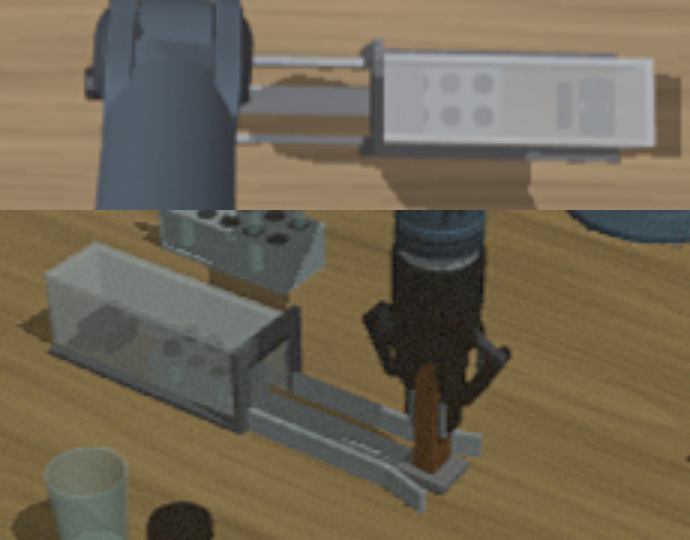

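The rack is inside and upright. In the top half of the picture its front is at about column 503 and the buffer at about 557, which is roughly 45 mm of gap. From here I feel forward in small steps.

```bash
python3 - <<'E'
from h import *
q=down(-1.567,1);Z=.0725
def go(y,s): movel([.5547+(0.30-y)*np.cos(-1.567),y,Z],q,s)
def F(n=4): return np.mean([read_ft_force()[1] for _ in range(n)])
y=.040;go(y,.06);pause(.1);b=F();print("base",b)
log=[];f=0
while y>-.03:
    y-=.001;go(y,.02);f=F();log.append((round(y,4),round(f,1)))
    if f>4: break
print(log[-12:],read_time_s())
log=[]
while f<14 and y>-.035:
    y-=.0003;go(y,.01);pause(.08);f=F();log.append((round(y,4),round(f,1)))
pause(.6);print(log,"hold",F(),np.round(read_eef_pos(),4),np.round(read_ft_force(),2),read_time_s())
E
```

```text
base 0.043960759922872975
[(0.039, np.float64(0.3)), (0.038, np.float64(1.9)), (0.037, np.float64(4.6))] 17.1167
[(0.0367, np.float64(3.2)), (0.0364, np.float64(2.1)), (0.0361, np.float64(3.9)), (0.0358, np.float64(3.3)), (0.0355, np.float64(2.9)), (0.0352, np.float64(3.1)), (0.0349, np.float64(3.2)), (0.0346, np.float64(3.0)), (0.0343, np.float64(3.0)), (0.034, np.float64(3.6)), (0.0337, np.float64(3.2)), (0.0334, np.float64(2.5)), (0.0331, np.float64(3.3)), (0.0328, np.float64(2.0)), (0.0325, np.float64(3.1)), (0.0322, np.float64(2.7)), (0.0319, np.float64(3.5)), (0.0316, np.float64(2.8)), (0.0313, np.float64(2.6)), (0.031, np.float64(3.2)), (0.0307, np.float64(3.0)), (0.0304, np.float64(2.0)), (0.0301, np.float64(2.8)), (0.0298, np.float64(3.5)), (0.0295, np.float64(2.7)), (0.0292, np.float64(2.5)), (0.0289, np.float64(2.5)), (0.0286, np.float64(1.8)), (0.0283, np.float64(3.4)), (0.028, np.float64(2.8)), (0.0277, np.float64(3.7)), (0.0274, np.float64(3.0)), (0.0271, np.float64(2.8)), (0.0268, np.float64(3.1)), (0.0265, np.float64(2.7)), (0.0262, np.float64(3.5)), (0.0259, np.float
[... 1570 characters left out ...]
0.0082, np.float64(5.4)), (0.0079, np.float64(6.0)), (0.0076, np.float64(6.6)), (0.0073, np.float64(6.7)), (0.007, np.float64(7.1)), (0.0067, np.float64(7.9)), (0.0064, np.float64(8.0)), (0.0061, np.float64(8.9)), (0.0058, np.float64(8.5)), (0.0055, np.float64(8.2)), (0.0052, np.float64(9.7)), (0.0049, np.float64(8.5)), (0.0046, np.float64(9.2)), (0.0043, np.float64(10.1)), (0.004, np.float64(10.8)), (0.0037, np.float64(11.2)), (0.0034, np.float64(11.5)), (0.0031, np.float64(11.7)), (0.0028, np.float64(13.4)), (0.0025, np.float64(12.3)), (0.0022, np.float64(13.0)), (0.0019, np.float64(13.4)), (0.0016, np.float64(14.2))] hold 14.060864354345556 [0.5564 0.0082 0.0735] [-1.35 14.06  4.39] 57.05
```

The press held, with about 14 N at the wrist against about 3 N of friction. The fine steps used up a lot of clock, so the pusher has to come out now in one short script.

```bash
python3 - <<'E'
from h import *
q=down(-1.567,1)
def go(y,s,Z=.0725): movel([.5547+(0.30-y)*np.cos(-1.567),y,Z],q,s)
go(.02,.06);go(.12,.12);t1=read_time_s();f1=read_ft_force();e1=read_eef_pos()
go(.12,.02,.0697);f2=read_ft_force();move_gripper(.06);t2=read_time_s();e=read_eef_pos()
print(t1,np.round(f1,2),np.round(e1,4),np.round(f2,2),t2,np.round(e,4),read_finger_gap())
save("scene","s5");save("top","t5");print(read_time_s())
a=np.vstack([cv2.resize(cv2.imread("pics/t5.png")[225:295,260:490],(690,210)),cv2.resize(cv2.imread("pics/s5.png")[165:275,180:410],(690,330))])
cv2.imwrite("pics/c5.png",a)
E
```

```text
58.4917 [-0.61 -0.86 -3.54] [0.5554 0.1184 0.0725] [-0.42 -2.16  2.67] 59.2417 [0.5554 0.1203 0.0696] 0.06001880882332432
59.3417
```

View pics/c5.png

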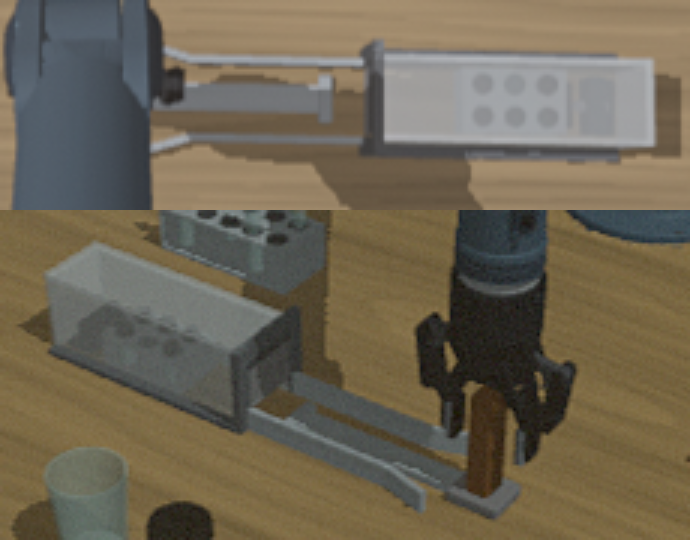

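The picture shows the rack against the buffer (around column 567 in the top half), the flap shut, and the pusher standing in the lane. Its head is at about column 330, clear of the frame at about 365. I'll let things settle briefly and hand in.

```bash
python3 -c "
from h import *
pause(.8);print(read_time_s());sign_off()"
```

```text
60.1417
the job is handed in; nothing more can be done
```

I handed the job in at 60.1 s of the 64 s. The rack is pressed home against the buffer, the flap is shut, and the pusher stands on the bench outside it.

- **Push:** I gripped the wood-and-steel pusher, not the green look-alike. With it I slid the rack through the flap and found the buffer by feel. The wrist force rose steadily from about 3 N (friction) to 14 N and held there for 0.6 s. That puts roughly 11 N on the buffer, slightly under the 12 N asked for and well below the 25 N limit.
- **Last checks:** After I drew the pusher back and let go, the camera pictures showed the rack upright at the buffer and the flap hanging shut. The pusher was standing with its head about 30 mm outside the flap.

Three things were off or not confirmed:
- **Downward force:** At full press the vertical wrist force was +4.4 N, against about -3 N when the pusher was carried free. The pusher was therefore bearing on the bench, so the true buffer force may be 1–2 N lower than 11 N.
- **Clock:** A 4 N reading that was only friction started the fine steps too early. They used about 40 s, which left little time at the end.
- **Not measured:** I could not read the remaining touch force on the buffer or the exact flap angle. Both are judged only from the pictures.

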